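# Find the perished rubber mount

### The arm

A 6-joint arm with a two-finger parallel gripper is mounted at the origin on a cart in front of the work surface, level with it; the furniture and walls round the work are solid. World frame = base frame: x ahead of the robot, y to its left, z up, the work surface at z = 0. Lengths are in mm, angles in rad, forces in N, time in s.
With the tool pointing down it reaches from about 400 to 925 mm from the base axis. Payload 12.5 kg.
Tool frame: the origin (TCP) lies on the centre line of the jaws, within the pads' length; the fingertips stand 17 mm ahead of it and the grasp point (between the pads) lies 2 mm behind it; z points along the fingers, y is the line along which they close (so a half turn about z gives the same grasp; the last joint's range is limited). The gripper opens to 95 mm and grips with 3 to 60 N. Pads are 20 mm wide; open, the fingers measure 119 mm over their backs; the gripper's body (75 mm by 180 mm) begins 59 mm behind the grasp point.
Start: joints at [-1.435, 0.491, 1.559, -0, 1.092, -0.106], TCP at [149.679, -606.832, 193.861] pointing down, gripper open.
Joint ranges: [-3.1, 3.1], [-0.84, 2.19], [0.05, 2.79], [-1.13, 4.28], [0.06, 2.93], [-2.69, 2.69]. Speed limits (rad/s): [2.22, 2.22, 2.79, 3.14, 3.14, 3.14].

### API

Orientations are given as [roll, pitch, yaw] about the fixed x, y, z axes, in that order (R = Rz(yaw) Ry(pitch) Rx(roll)).
In Python, from cell import env gives the robot as it stands.
- The arm moves only by the tool drive_tool, never from a script. Its argument "deltas" is text: rows parted by semicolons, each of 4 numbers parted by spaces: the shift along the world's x, y, z normalised to -1 to 1, where 1 is 100 mm, then the turn about the world's z normalised to -1 to 1, where 1 is 180 degrees. A call has 1 to 10 rows; each row shifts and turns the commanded pose from where the row before left it; what a row does not reach is not made up. A row lasts 1/12 s, in which the tool goes at most 41.7 mm and 7.16 degrees, less where a joint would pass 70% of its speed; a pose out of reach is approached as far as the arm can. A call with a number of a shift or a turn outside -1 to 1 is refused whole. A call with a gripper value outside its range is refused whole. "gripper" is the closure, from 0 (fully open) to 1 (shut), set as the call begins (left out, the last holds). The fingers move at their own pace and stop on an object; the grip force is fixed at half the most. Time passes only in rows, so rows that do not move let the fingers close. It gives the time, the measured TCP pose, the force, the opening and the grip force at its end, in the units of the state.
- env.state(): the state, without advancing time (a new reading comes with each control period).
- env.read_camera(name): name is "scene" or "top"; returns (picture, depth): 420x560x3 uint8, red, green, blue; 420x560 float32, mm along the optical axis (not along the pixel's ray), 0 where there is no reading.
- env.camera_params(name): a dict with "mtx" (3x3 intrinsics, pixels), "camera_from_world" (4x4, takes a point from world to camera coordinates). Camera axes: x right, y down, z forward; pixel columns grow to the right and rows downward; lengths in mm; the calibration is good to about 2 mm. A picture is of the moment at which its call begins. camera_params takes no time and is no camera call.
- env.job_done(): hands the job in; it is judged then, once.
The state is a dict: "t": time; "joints": joint angles; "qvel": joint speeds; "tau": joint torques, N m; "eef_pos": TCP position; "tcp_rot": TCP orientation; "ft_force": force on the tool from outside, world axes, zero at the start; "moment": the same for the moment, N m; "opening": opening from 0.0 (shut) to 1.0 (fully open); "grip_force": force on a finger pad.
Only numpy, scipy, OpenCV 4.12 (cv2) and the standard library are available. Lean on these libraries where they do the work, as an engineer would, in place of code of your own. Each camera call takes 0.05 s, during which the arm holds its last target. There are 200 camera calls.

### The job

Three look-alike rubber sandwich mounts from the sole press stand on the bench; one has gone soft. Squeeze them across their steel plates to find the soft one, carry it gripped that way and set it down upright inside the blue tray; leave the two firm ones standing where they are.

Things in the scene. Friction and masses are not known exactly. Their poses are not given: they have to be found in the camera images.
- mount_1: One of three look-alike mounts: a black rubber block between two upright steel plates, 60 mm long (own x), 40 mm wide over the plates (own y), 36 mm tall (own z), about 0.2 kg. Origin: centre of its underside when not squeezed. Squeeze it across the plates, fingers closing along own y. Exactly one of the three is soft; looks do not show which.
- mount_2: Another of the three, same size, axes and origin as mount_1. Whichever mount is firm keeps its 40 mm width within 1 mm under any grip. The soft one starts to give at 1 N, is 4 mm narrower at 4 N and stops at 8 mm narrower (32 mm wide) from 7 N up; it springs back when let go and can be carried squeezed.
- mount_3: Another of the three look-alike mounts: same size, axes and origin as mount_1, soft or firm as described under the other two.
- scrap_tray: Open shallow blue tray, 140 mm (own x) by 180 mm (own y), 28 mm tall, walls and floor 3 mm thick; fixed to the bench. Origin: centre of its underside; z up.
- mount_1_plate (a point): Centre of the outer face of mount_1's second steel plate; 20 mm from the mount's middle along its own -y and 18 mm up while unsqueezed; it comes nearer the other plate if the mount gives.
- mount_2_plate (a point): Centre of the outer face of mount_2's second steel plate; 20 mm from the mount's middle along its own -y and 18 mm up while unsqueezed; it comes nearer the other plate if the mount gives.
- mount_3_plate (a point): Centre of the outer face of mount_3's second steel plate; 20 mm from the mount's middle along its own -y and 18 mm up while unsqueezed; it comes nearer the other plate if the mount gives.

How it is judged (in metres and radians):
On the way:
1. the soft mount, held squeezed at least 3 mm narrower across its plates, is brought over the tray (((y of mount_1_plate in the frame of mount_1 above -0.017 m and horizontal distance between mount_1 and scrap_tray below 0.09 m) or (y of mount_2_plate in the frame of mount_2 above -0.017 m and horizontal distance between mount_2 and scrap_tray below 0.09 m) or (y of mount_3_plate in the frame of mount_3 above -0.017 m and horizontal distance between mount_3 and scrap_tray below 0.09 m))), for 0.2 s.
At the end, for the whole second after the job is handed in: The soft mount stands upright (within 0.2 rad), at rest, on the floor of the tray, inside its walls and released; each of the two firm mounts stands upright (within 0.2 rad), at rest, within 40 mm of where it started (((x of mount_1 in the frame of scrap_tray between -0.055 and 0.055 m and y of mount_1 in the frame of scrap_tray between -0.075 and 0.075 m and height (world z) of mount_1 below 0.012 m and distance of each of mount_2, mount_3 from where it was at the start of the episode below 0.04 m) or (x of mount_2 in the frame of scrap_tray between -0.055 and 0.055 m and y of mount_2 in the frame of scrap_tray between -0.075 and 0.075 m and height (world z) of mount_2 below 0.012 m and distance of each of mount_1, mount_3 from where it was at the start of the episode below 0.04 m) or (x of mount_3 in the frame of scrap_tray between -0.055 and 0.055 m and y of mount_3 in the frame of scrap_tray between -0.075 and 0.075 m and height (world z) of mount_3 below 0.012 m and distance of each of mount_1, mount_2 from where it was at the start of the episode below 0.04 m)) and angle between each of mount_1, mount_2, mount_3's own z axis and vertical below 0.2 rad and linear speed of each of mount_1, mount_2, mount_3 below 0.02 m/s); the robot touches nothing.
It also fails if it takes over 54 s, if anything falls off the work surface, if the arm or the gripper's body presses on something with over 40 N, if the wrist force passes 120 N, or if a joint passes its speed limit or range.

## Working session

There is one attempt and no reset: what is moved stays moved. The work goes in short steps, Python scripts to look and compute and a tool call to move; the robot and the scene stay as the last step left them, time stands still between calls to the robot, and variables do not carry over. Pictures are saved under pics/ and viewed, at most 10 in all, crops included, and the job is handed in when it is done.

Besides the shell and the picture viewer there is one more tool, called after "Request:" as name(argument=value, ...) on one line, values as JSON. drive_tool: Moves the arm, as the interface text tells. Its arguments: {"type":"object","properties":{"deltas":{"type":"string"},"gripper":{"type":"number"}},"required":["deltas"]}

```bash
mkdir -p pics; python3 - <<'E'
from cell import env
import cv2,numpy as np
for n in("top","scene"):
    p,d=env.read_camera(n); cv2.imwrite(f"pics/{n}0.png",p[:,:,::-1]); np.save(f"pics/{n}0.npy",d)
    c=env.camera_params(n); print(n,c["mtx"].tolist(),c["camera_from_world"].round(3).tolist())
s=env.state();print(s["t"],s["eef_pos"],s["tcp_rot"])
E
```

```text
top [[514.5260946619096, 0.0, 284.8837568704868], [0.0, 514.5260946619096, 213.5709535135053], [0.0, 0.0, 1.0]] [[-0.001, -1.0, -0.015, -207.572], [-0.988, 0.004, -0.157, 502.782], [0.157, 0.015, -0.988, 815.34], [0.0, 0.0, 0.0, 1.0]]
scene [[446.1692720327871, 0.0, 286.4625867898367], [0.0, 446.1692720327871, 206.457529607978], [0.0, 0.0, 1.0]] [[-0.901, -0.434, -0.01, 377.37], [-0.298, 0.635, -0.712, 325.272], [0.315, -0.639, -0.702, 576.439], [0.0, 0.0, 0.0, 1.0]]
0.1 [ 149.63023075 -606.57298743  193.31001244] [-3.14058194e+00 -8.01812879e-05  2.41803194e-01]
```

View pics/top0.png

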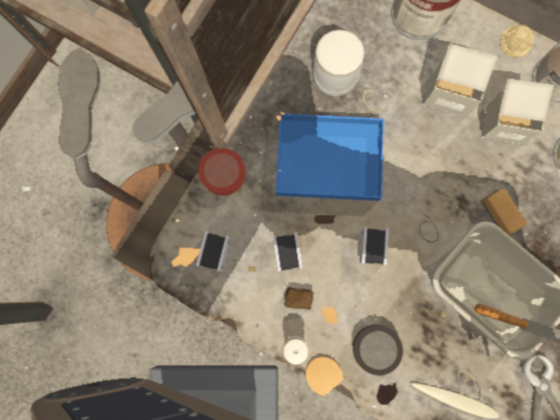

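The top view shows three mounts near (213,251), (288,252) and (375,246), with the blue tray at about (330,157). A wooden structure stands at the left, by the first mount.

```bash
python3 - <<'E'
import cv2
p=cv2.imread("pics/top0.png")[215:285,190:400]
cv2.imwrite("pics/crop.png",cv2.resize(p,None,fx=3.8,fy=3.8,interpolation=cv2.INTER_CUBIC))
E
```

```text
(no output)
```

View pics/crop.png

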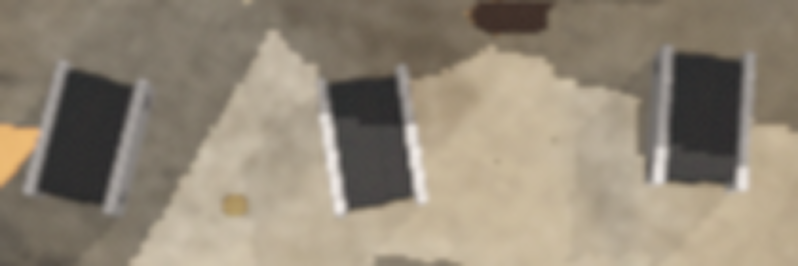

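View pics/scene0.png

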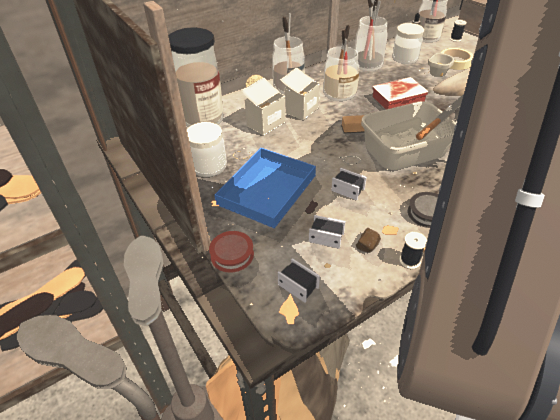

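The crop gives the corners of each mount's top face. The scene view shows a tall wooden panel on the +y side of the tray and low clutter around the mounts. Next I convert the corners to world positions.

```bash
cat >h.py <<'E'
from cell import env
import numpy as np
def ray(n,uv,z):
    c=env.camera_params(n);T=c["camera_from_world"];R,t=T[:3,:3],T[:3,3]
    o=-R.T@t;d=(R.T@np.linalg.inv(c["mtx"])@np.c_[np.array(uv,float),np.ones(len(uv))].T).T
    return o+d*((z-o[2])/d[:,2])[:,None]
def world(n,D):
    c=env.camera_params(n);T=c["camera_from_world"];v,u=np.mgrid[:420,:560]
    P=(np.linalg.inv(c["mtx"])@np.stack([u*D,v*D,D]).reshape(3,-1)).T
    return ((P-T[:3,3])@T[:3,:3]).reshape(420,560,3)
E
python3 - <<'E'
from h import *
C={"A":[(62,62),(148,82),(115,212),(30,192)],"B":[(320,82),(404,67),(425,200),(340,212)],"C":[(662,48),(752,56),(745,187),(655,185)]}
for k,c in C.items():
    p=ray("top",np.array(c)/3.8+[190,215],36); m=p.mean(0)
    ax=(p[0]+p[1]-p[2]-p[3])/2; w=np.linalg.norm((p[0]+p[3]-p[1]-p[2])/2)
    print(k,m.round(1),"long-axis yaw deg",np.degrees(np.arctan2(ax[1],ax[0])).round(1),"L,W",np.linalg.norm(ax).round(1),w.round(1))
p=ray("top",[(279,115),(383,117),(382,199),(276,196)],28);print(p.round(0),p.mean(0))
D=np.load("pics/top0.npy");W=world("top",D)
for n,(u,v) in dict(A=(213,251),B=(288,252),C=(375,246),tray=(330,165),pan=(222,170),jar=(340,50),plank=(190,70),post=(150,240),rim=(225,130),dish=(378,350)).items(): print(n,W[v,u].round(0))
E
```

```text
A [440.7 -90.9  36. ] long-axis yaw deg -12.9 L,W 57.8 38.3
B [ 438.9 -213.7   36. ] long-axis yaw deg 8.7 L,W 57.6 37.0
C [ 447.8 -356.9   36. ] long-axis yaw deg -4.6 L,W 58.2 38.8
[[ 677. -199.   28.]
 [ 672. -378.   28.]
 [ 528. -372.   28.]
 [ 534. -194.   28.]] [ 602.65635892 -285.64114956   28.        ]
A [441. -90.  33.]
B [ 439. -214.   32.]
C [ 448. -357.   34.]
tray [ 594. -287.    2.]
pan [ 581. -101.   22.]
jar [ 763. -300.   94.]
plank [ 634. -100.  303.]
post [464.  27.  -7.]
rim [ 647. -107.   38.]
dish [ 281. -359.   24.]
```

Request:
drive_tool(deltas="0.3 0.25 0 -0.034; 0.3 0.25 0 -0.034; 0.3 0.25 0 -0.034; 0.3 0.25 0 0; 0.3 0.25 0 0; 0.3 0.25 0 0; 0.3 0.25 0 0; 0.3 0.25 0 0; 0.3 0.25 0 0; 0.28 0.25 0 0", gripper=0)

```text
t: 0.93
eef_pos: [449.0, -355.2, 193.7]
tcp_rot: [-3.141, 0.0, -0.079]
ft_force: [0.8, -0.6, 0.4]
opening: 0.999
grip_force: 0.0
```

```bash
python3 - <<'E'
from h import *
W=world("top",np.load("pics/top0.npy"))
m=(W[...,2]>12)&(W[...,0]>330)&(W[...,0]<700)&(W[...,1]>-450)&(W[...,1]<60)&(W[...,2]<600)
for x in range(340,700,30):
    print(x,end=": ")
    for y in range(-450,60,30):
        q=m&(abs(W[...,0]-x)<15)&(abs(W[...,1]-y)<15); print(int(W[q][:,2].max()) if q.any() else 0,end=" ")
    print()
E
```

```text
340: 0 0 0 0 0 0 0 26 25 0 0 0 0 0 0 0 0 
370: 74 0 0 0 0 0 13 26 25 0 0 0 0 0 0 0 0 
400: 74 0 0 0 0 0 0 34 37 0 0 0 35 0 0 0 0 
430: 0 0 32 37 37 0 0 38 37 39 0 37 37 37 0 0 0 
460: 0 0 37 36 37 0 0 38 37 38 0 37 38 39 0 0 0 
490: 0 0 35 34 34 0 0 0 0 0 0 0 0 0 0 0 0 
520: 0 0 0 29 30 25 0 0 0 0 0 0 0 0 0 0 0 
550: 0 0 0 29 27 30 29 28 29 29 0 25 26 23 0 0 0 
580: 0 0 0 29 0 0 0 0 29 29 25 26 27 25 0 0 0 
610: 0 0 26 30 0 0 0 0 30 0 0 25 438 25 0 0 0 
640: 0 0 30 28 0 0 0 0 28 0 0 437 441 397 0 0 0 
670: 0 0 27 29 28 29 30 29 29 0 17 388 398 0 0 0 0
```

Request:
drive_tool(deltas="0 -0.017 -0.38 0; 0 0 -0.38 0; 0 0 -0.38 0; 0 0 -0.3 0; 0 0 -0.15 0; 0 0 -0.1 0; 0 0 0 0; 0 0 0 0")

```text
t: 1.6
eef_pos: [447.8, -358.7, 25.1]
tcp_rot: [3.142, 0.0, -0.079]
ft_force: [-0.4, 1.1, 0.3]
opening: 0.998
grip_force: 0.0
```

Request:
drive_tool(deltas="0 0 0 0; 0 0 0 0; 0 0 0 0; 0 0 0 0; 0 0 0 0; 0 0 0 0; 0 0 0 0; 0 0 0 0; 0 0 0 0; 0 0 0 0", gripper=1)

```text
t: 2.43
eef_pos: [447.7, -358.5, 24.8]
tcp_rot: [3.142, 0.0, -0.079]
ft_force: [-0.4, 0.2, 1.4]
opening: 0.357
grip_force: 0.0
```

Request:
drive_tool(deltas="0 0 0 0; 0 0 0 0; 0 0 0 0; 0 0 0 0; 0 0 0 0; 0 0 0 0")

```text
t: 2.93
eef_pos: [447.7, -358.5, 24.9]
tcp_rot: [3.141, -0.0, -0.079]
ft_force: [-0.4, -0.3, 0.1]
opening: 0.01
grip_force: 0.0
```

The fingers shut on nothing, so I'll look.

```bash
python3 - <<'E'
from cell import env
import cv2,numpy as np
a,_=env.read_camera("top");b,_=env.read_camera("scene")
a=cv2.resize(a[150:330,220:460],(640,480),interpolation=cv2.INTER_CUBIC)
cv2.imwrite("pics/t1.png",a[:,:,::-1]);cv2.imwrite("pics/s1.png",cv2.resize(b[100:320,180:460],(764,600))[:,:,::-1])
E
```

```text
(no output)
```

View pics/s1.png

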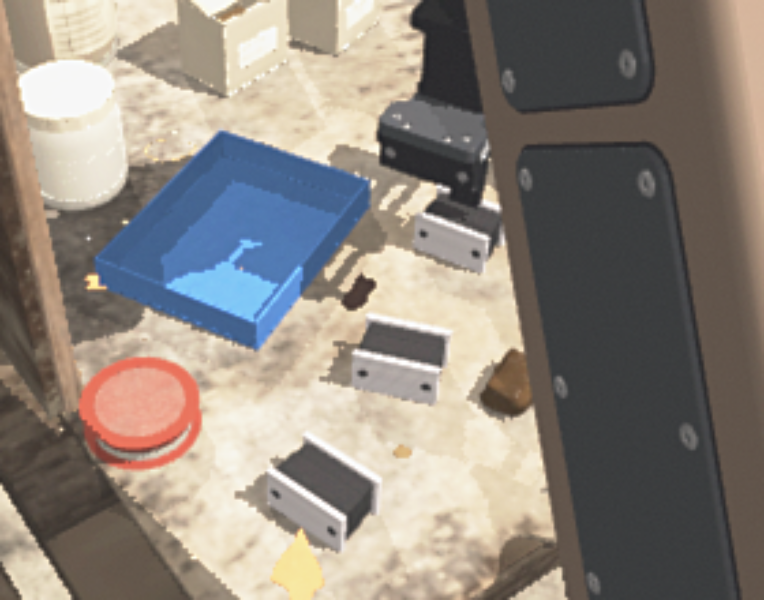

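View pics/t1.png

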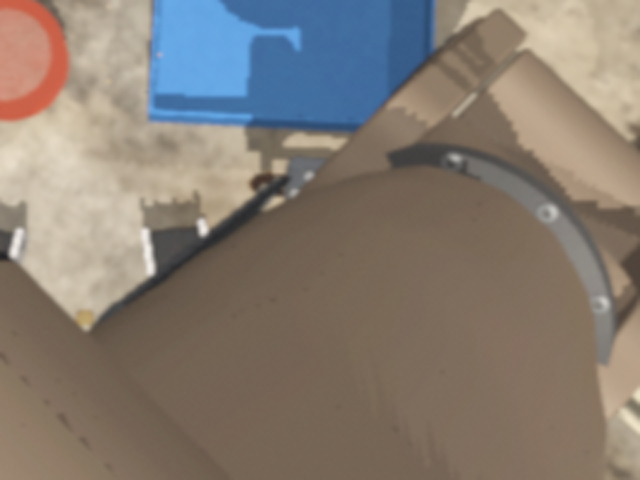

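The scene crop shows the gripper shut above or behind mount C, at crop pixel (465,190). I'll compare its depth there with the mount's.

```bash
python3 - <<'E'
from h import *
W0=world("scene",np.load("pics/scene0.npy"))
p,D=env.read_camera("scene");W=world("scene",D)
s=env.state();print(s["t"],s["eef_pos"],s["tcp_rot"],s["opening"],s["grip_force"],s["joints"])
for (cx,cy) in [(420,235),(455,245),(480,255),(440,208),(490,210),(495,235),(455,185),(465,190),(475,190),(465,170),(400,150),(460,150),(430,50)]:
    u=round(180+cx*280/764);v=round(100+cy*220/600);print((cx,cy),(u,v),W[v,u].round(0),"before",W0[v,u].round(0))
E
```

```text
3.0833 [ 447.66288464 -358.53965596   24.86642981] [ 3.14152238e+00  2.65750859e-05 -7.86946820e-02] -0.0002936131195385214 0.0 [-7.90415980e-01  6.39342004e-01  1.83747735e+00 -1.14399324e-04
  6.64747527e-01  8.59165068e-01]
(420, 235) (334, 186) [ 473. -341.   14.] before [ 473. -342.   14.]
(455, 245) (347, 190) [ 444. -340.   15.] before [ 443. -339.   17.]
(480, 255) (356, 194) [ 422. -336.   16.] before [ 422. -335.   17.]
(440, 208) (341, 176) [ 464. -356.   33.] before [ 465. -358.   32.]
(490, 210) (360, 177) [ 428. -373.   30.] before [ 428. -374.   30.]
(495, 235) (361, 186) [ 420. -358.   21.] before [ 419. -356.   23.]
(455, 185) (347, 168) [ 430. -276.  127.] before [ 473. -425.    0.]
(465, 190) (350, 170) [ 424. -276.  124.] before [ 465. -422.   -0.]
(475, 190) (354, 170) [ 436. -349.   65.] before [ 457. -427.   -1.]
(465, 170) (350, 162) [ 424. -270.  147.] before [ 475. -450.   -2.]
(400, 150) (327, 155) [ 470. -278.  142.] before [ 531. -450.   -0.]
(460, 150) (349, 155) [ 426. -266.  164.] before [ 485. -470.    1.]
(430, 50) (338, 118) [ 466. -310.  202.] before [ 564. -606.   -2.]
```

```bash
python3 - <<'E'
from h import *
D0=np.load("pics/scene0.npy");p,D=env.read_camera("scene");W=world("scene",D)
m=(D0-D>15)&(D>0)&(abs(W[...,0]-448)<60)&(abs(W[...,1]+358)<110)&(W[...,2]<130)
for v in range(160,185):
    r=[(u,*W[v,u].astype(int)) for u in range(320,375) if m[v,u]]
    print(v,r[:2],r[-3:])
for n in ("A","B"): pass
E
```

```text
160 [(320, np.int64(483), np.int64(-279), np.int64(125)), (321, np.int64(481), np.int64(-278), np.int64(125))] [(356, np.int64(435), np.int64(-352), np.int64(87)), (357, np.int64(435), np.int64(-359), np.int64(82)), (358, np.int64(434), np.int64(-364), np.int64(79))]
161 [(322, np.int64(479), np.int64(-279), np.int64(123)), (323, np.int64(477), np.int64(-277), np.int64(125))] [(356, np.int64(435), np.int64(-352), np.int64(85)), (357, np.int64(435), np.int64(-358), np.int64(81)), (358, np.int64(434), np.int64(-364), np.int64(76))]
162 [(325, np.int64(473), np.int64(-279), np.int64(123)), (326, np.int64(471), np.int64(-278), np.int64(124))] [(356, np.int64(435), np.int64(-353), np.int64(82)), (357, np.int64(435), np.int64(-360), np.int64(77)), (358, np.int64(434), np.int64(-364), np.int64(74))]
163 [(327, np.int64(469), np.int64(-279), np.int64(122)), (328, np.int64(467), np.int64(-278), np.int64(124))] [(356, np.int64(435), np.int64(-354), np.int64(78)), (357, np.int64(434), np.int64(-360), np.int64(75)), (358, np.int64(434), np.int64(-364), np.int64(72))]
164 [(330, np.int64(463), np
[... 2665 characters left out ...]
49), np.int64(-355), np.int64(45)), (349, np.int64(447), np.int64(-355), np.int64(45))] [(354, np.int64(436), np.int64(-353), np.int64(51)), (355, np.int64(435), np.int64(-355), np.int64(49)), (356, np.int64(434), np.int64(-361), np.int64(45))]
175 [(351, np.int64(442), np.int64(-352), np.int64(46)), (352, np.int64(440), np.int64(-354), np.int64(46))] [(353, np.int64(438), np.int64(-354), np.int64(46)), (354, np.int64(436), np.int64(-353), np.int64(48)), (355, np.int64(434), np.int64(-356), np.int64(46))]
176 [(354, np.int64(436), np.int64(-355), np.int64(44))] [(354, np.int64(436), np.int64(-355), np.int64(44))]
177 [] []
178 [] []
179 [] []
180 [] []
181 [] []
182 [] []
183 [] []
184 [] []
```

The fingertips are really at about z=44 mm, while the reported TCP implies 8 mm. The tool's true height is therefore about 36 mm above the reading; x and y agree. I'll reopen and descend 35 mm more, watching the force.

Request:
drive_tool(deltas="0 0 0 0; 0 0 0 0; 0 0 0 0; 0 0 0 0; 0 0 0 0; 0 0 0 0; 0 0 0 0; 0 0 0 0; 0 0 0 0; 0 0 0 0", gripper=0.15)

```text
t: 3.97
eef_pos: [447.7, -358.5, 24.8]
tcp_rot: [3.142, 0.0, -0.079]
ft_force: [0.3, 0.6, -0.3]
opening: 0.649
grip_force: 0.0
```

Request:
drive_tool(deltas="0 0.01 0 0; 0 0 0 0; 0 0 0 0; 0 0 0 0")

```text
t: 4.3
eef_pos: [447.7, -357.5, 24.8]
tcp_rot: [3.142, 0.0, -0.079]
ft_force: [-0.2, -0.2, 1.0]
opening: 0.842
grip_force: 0.0
```

Request:
drive_tool(deltas="0 0 -0.1 0; 0 0 -0.1 0; 0 0 0 0")

```text
t: 4.55
eef_pos: [446.9, -356.8, 2.6]
tcp_rot: [-3.14, 0.002, -0.079]
ft_force: [0.2, 0.7, -0.7]
opening: 0.853
grip_force: 0.0
```

Request:
drive_tool(deltas="0 0 -0.08 0; 0 0 -0.07 0; 0 0 0 0")

```text
t: 4.8
eef_pos: [447.2, -357.0, -11.7]
tcp_rot: [-3.14, 0.002, -0.079]
ft_force: [-0.6, 0.3, -1.0]
opening: 0.847
grip_force: 0.0
```

Request:
drive_tool(deltas="0 0 0 0; 0 0 0 0; 0 0 0 0; 0 0 0 0; 0 0 0 0; 0 0 0 0; 0 0 0 0; 0 0 0 0; 0 0 0 0; 0 0 0 0", gripper=1)

```text
t: 5.63
eef_pos: [447.7, -357.6, -10.0]
tcp_rot: [3.141, -0.0, -0.079]
ft_force: [-0.2, 0.5, 2.4]
opening: 0.419
grip_force: 29.9
```

Request:
drive_tool(deltas="0 0 0 0; 0 0 0 0; 0 0 0 0; 0 0 0 0")

```text
t: 5.97
eef_pos: [447.7, -357.6, -10.0]
tcp_rot: [3.141, -0.0, -0.079]
ft_force: [0.1, 0.1, 4.0]
opening: 0.419
grip_force: 29.9
```

Mount C is firm at 39.8 mm. On to B.

Request:
drive_tool(deltas="0 0 0 0; 0 0 0 0; 0 0 0 0; 0 0 0 0; 0 0 0 0; 0 0 0 0; 0 0 0 0; 0 0 0 0", gripper=0.15)

```text
t: 6.63
eef_pos: [447.7, -357.5, -10.2]
tcp_rot: [3.142, 0.0, -0.079]
ft_force: [-0.1, -1.0, 0.3]
opening: 0.848
grip_force: 0.0
```

Request:
drive_tool(deltas="0 0 0.15 0; 0 0 0.25 0; 0 0 0.2 0; 0 0 0 0; -0.02 0.36 0 0.037; -0.02 0.36 0 0.036; -0.03 0.36 0 0; -0.02 0.36 0 0; 0 0 0 0; 0 0 0 0")

```text
t: 7.47
eef_pos: [438.6, -212.1, 49.7]
tcp_rot: [-3.141, 0.0, 0.153]
ft_force: [0.0, -0.3, -0.8]
opening: 0.856
grip_force: 0.0
```

Request:
drive_tool(deltas="0 0 -0.2 0; 0 0 -0.2 0; 0 0 -0.15 0; 0 0 -0.06 0; 0 0 0 0; 0 0 0 0")

```text
t: 7.97
eef_pos: [438.8, -214.1, -11.2]
tcp_rot: [-3.142, 0.0, 0.15]
ft_force: [-0.1, -0.1, 0.4]
opening: 0.852
grip_force: 0.0
```

Request:
drive_tool(deltas="0 0 0 0; 0 0 0 0; 0 0 0 0; 0 0 0 0; 0 0 0 0; 0 0 0 0; 0 0 0 0; 0 0 0 0; 0 0 0 0; 0 0 0 0", gripper=1)

```text
t: 8.8
eef_pos: [438.7, -213.5, -11.0]
tcp_rot: [3.141, -0.0, 0.151]
ft_force: [-1.2, 0.9, 2.3]
opening: 0.419
grip_force: 30.0
```

B is firm too. On to A.

Request:
drive_tool(deltas="0 0 0 0; 0 0 0 0; 0 0 0 0; 0 0 0 0; 0 0 0 0; 0 0 0 0; 0 0 0 0; 0 0 0 0", gripper=0.15)

```text
t: 9.47
eef_pos: [438.7, -213.5, -11.2]
tcp_rot: [3.142, 0.0, 0.151]
ft_force: [0.4, 0.2, 0.5]
opening: 0.844
grip_force: 0.0
```

Request:
drive_tool(deltas="0 0 0.15 0; 0 0 0.25 0; 0 0 0.2 0; 0 0 0 0; 0 0.31 0 -0.03; 0.01 0.31 0 -0.03; 0 0.3 0 -0.03; 0.01 0.31 0 -0.03; 0 0 0 0; 0 0 0 0")

```text
t: 10.3
eef_pos: [440.6, -89.4, 48.5]
tcp_rot: [3.142, 0.001, -0.223]
ft_force: [-0.1, -0.0, 0.5]
opening: 0.847
grip_force: 0.0
```

Request:
drive_tool(deltas="0 0 -0.2 0; 0 0 -0.2 0; 0 0 -0.15 0; 0 0 -0.06 0; 0 0 0 0; 0 0 0 0")

```text
t: 10.8
eef_pos: [440.7, -91.1, -12.1]
tcp_rot: [3.142, 0.0, -0.226]
ft_force: [-0.2, -0.6, -0.1]
opening: 0.852
grip_force: 0.0
```

Request:
drive_tool(deltas="0 0 0 0; 0 0 0 0; 0 0 0 0; 0 0 0 0; 0 0 0 0; 0 0 0 0; 0 0 0 0; 0 0 0 0; 0 0 0 0; 0 0 0 0", gripper=1)

```text
t: 11.63
eef_pos: [440.7, -90.5, -12.0]
tcp_rot: [3.142, -0.0, -0.226]
ft_force: [0.5, 2.0, 5.0]
opening: 0.327
grip_force: 30.0
```

A is soft at 31 mm. Lift and carry it to the tray.

Request:
drive_tool(deltas="0 0 0.1 0; 0 0 0.2 0; 0 0 0.25 0; 0 0 0.25 0; 0 0 0.2 0; 0 0 0 0; 0 0 0 0")

```text
t: 12.22
eef_pos: [440.8, -90.6, 88.1]
tcp_rot: [3.141, -0.002, -0.226]
ft_force: [0.4, -0.9, -2.7]
opening: 0.328
grip_force: 30.0
```

Request:
drive_tool(deltas="0.1 -0.12 0 0.02; 0.2 -0.24 0 0.02; 0.22 -0.28 0 0.02; 0.22 -0.28 0 0; 0.22 -0.28 0 0; 0.22 -0.28 0 0; 0.22 -0.27 0 0; 0.15 -0.15 0 0; 0.07 -0.05 0 0; 0 0 0 0")

```text
t: 13.05
eef_pos: [602.7, -286.0, 85.2]
tcp_rot: [-3.14, 0.002, -0.039]
ft_force: [-0.6, 0.3, -2.1]
opening: 0.332
grip_force: 30.0
```

```bash
python3 - <<'E'
from cell import env
import cv2
b,_=env.read_camera("scene");s=env.state();print(s["eef_pos"],s["opening"],s["grip_force"])
cv2.imwrite("pics/s2.png",cv2.resize(b[60:320,130:440],(715,600))[:,:,::-1])
E
```

```text
[ 601.81217747 -284.89352494   85.63631833] 0.3252308752921958 29.991247951984406
```

View pics/s2.png

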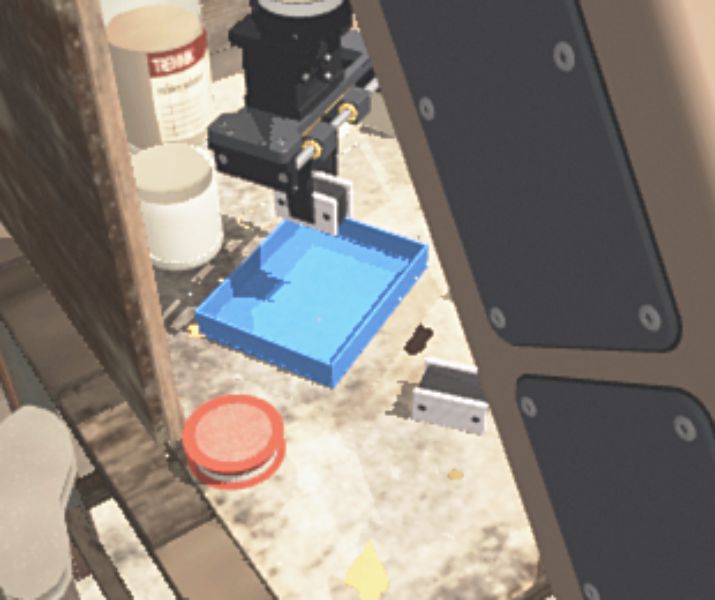

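The picture shows the mount held upright at about (315,205) in the crop, over the tray. I'll lower it in stages, watching the force.

Request:
drive_tool(deltas="0 0 -0.2 0; 0 0 -0.25 0; 0 0 -0.2 0; 0 0 -0.1 0; 0 0 -0.06 0; 0 0 0 0; 0 0 0 0")

```text
t: 13.68
eef_pos: [602.8, -285.3, 7.6]
tcp_rot: [3.141, -0.0, -0.037]
ft_force: [0.4, -1.4, -1.3]
opening: 0.329
grip_force: 30.0
```

Request:
drive_tool(deltas="0 0 -0.04 0; 0 0 -0.03 0; 0 0 0 0; 0 0 0 0")

```text
t: 14.02
eef_pos: [602.7, -285.6, 0.1]
tcp_rot: [3.141, -0.0, -0.038]
ft_force: [0.4, 0.3, -2.1]
opening: 0.325
grip_force: 30.0
```

Request:
drive_tool(deltas="0 0 -0.03 0; 0 0 -0.02 0; 0 0 -0.01 0; 0 0 0 0; 0 0 0 0")

```text
t: 14.43
eef_pos: [602.6, -285.5, -6.3]
tcp_rot: [-3.142, 0.0, -0.038]
ft_force: [0.3, 0.4, -2.0]
opening: 0.33
grip_force: 30.0
```

Request:
drive_tool(deltas="0 0 -0.01 0; 0 0 -0.01 0; 0 0 0 0; 0 0 0 0")

```text
t: 14.77
eef_pos: [602.7, -285.5, -8.2]
tcp_rot: [3.142, 0.0, -0.038]
ft_force: [-0.7, 0.0, -3.0]
opening: 0.327
grip_force: 30.0
```

Request:
drive_tool(deltas="0 0 -0.01 0; 0 0 0 0; 0 0 0 0")

```text
t: 15.02
eef_pos: [602.8, -285.6, -8.9]
tcp_rot: [3.141, -0.0, -0.038]
ft_force: [-0.2, 0.6, 0.5]
opening: 0.33
grip_force: 30.0
```

Request:
drive_tool(deltas="0 0 0 0; 0 0 0 0; 0 0 0 0; 0 0 0 0; 0 0 0 0; 0 0 0 0; 0 0 0 0; 0 0 0 0; 0 0 0 0; 0 0 0 0", gripper=0.15)

```text
t: 15.85
eef_pos: [602.7, -285.5, -9.1]
tcp_rot: [3.141, -0.0, -0.038]
ft_force: [0.8, -0.3, -0.5]
opening: 0.848
grip_force: 0.0
```

Request:
drive_tool(deltas="0 0 0.1 0; 0 0 0.2 0; 0 0 0.3 0; 0 0 0.3 0; 0 0 0.2 0; 0 0 0 0; 0 0 0 0; 0 0 0 0")

```text
t: 16.52
eef_pos: [602.3, -285.3, 100.6]
tcp_rot: [-3.141, 0.001, -0.038]
ft_force: [0.0, 0.7, 0.3]
opening: 0.847
grip_force: 0.0
```

```bash
python3 - <<'E'
from cell import env
import cv2
b,_=env.read_camera("scene");s=env.state();print(s["t"],s["eef_pos"],s["opening"])
cv2.imwrite("pics/s3.png",cv2.resize(b[60:320,130:440],(715,600))[:,:,::-1])
E
```

```text
16.5667 [ 602.15399794 -285.25789981  100.0279146 ] 0.851530895394184
```

View pics/s3.png

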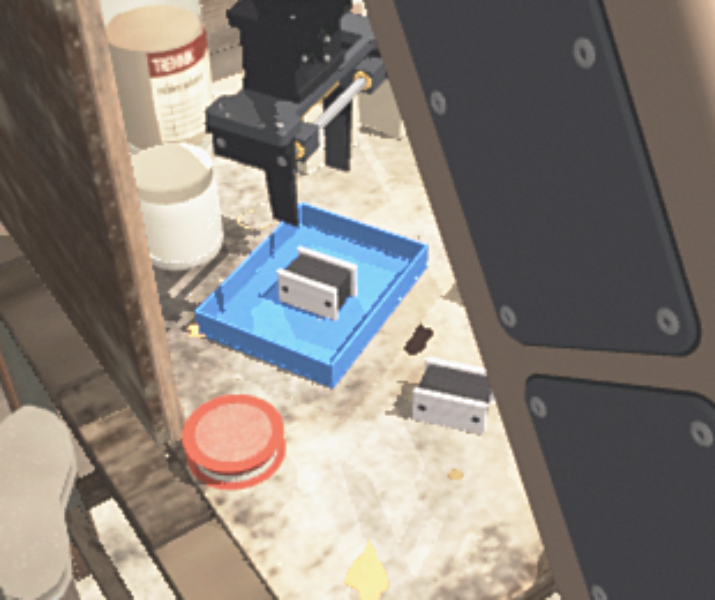

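The soft mount stands upright in the middle of the tray, at about (317,285) in the crop. The gripper is clear of it, and the one firm mount in view has not moved.

```bash
python3 -c "
from cell import env
print(env.job_done())"
```

```text
the job is handed in; nothing more can be done
None
```

I handed the job in at about 16.6 s: the mount nearest the wooden panel was the soft one (31 mm wide under grip; the other two held 39.8 mm), and it now stands upright and released in the blue tray, with both firm mounts let go where they stood, though only one was in view in the last picture and the hand-in gave no verdict.

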